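# Clamp the sampling tube in its swing-bolt coupler

## Task

A steel tube lies in the open coupler on the bench. Swing the coupler's hinged strap over it and press it fully home, then pull the swing bolt out to length, swing it upright into the slot of the strap's ear and push it down until its T-bar sits firmly on the ear behind the two lips. Let go, leave the tube where it lies in its saddle, and do not disturb the other things on the bench.

Things in the scene. Friction and masses are not known exactly. Their poses are not given: they have to be found in the camera images.
- coupler: Aluminium tube coupler bolted to the bench. Origin: centre of the underside of its base plate (170 along x, 80 along y, 12 thick); z up, y along the tube. A V-saddle, 60 long in y, holds the 40 mm tube with its axis at x = 0, z = 85 mm. The strap's hinge is on the -x side (its lugs reach |y| = 28, z = 95), the swing bolt on the +x side.
- strap_axis (a point): Centre of the strap's hinge axis on the fixed half: x = -45, z = 85 mm in the coupler's frame; the axis is parallel to the coupler's y.
- strap (a joint): Angle of the hinged strap, rad: 0 = closed on the tube (hard stop), 1.57 = straight up, 2.1 = leaning back towards the coupler's -x (stop). It starts open. The hinge is stiff (friction about 0.35 Nm, 3 to 6 N at the ear): the strap stays at any angle where it is left.
- ear (a point): On the strap's outer face (upper when closed), in the middle of its flat ear: 95 mm along the strap from the hinge axis, 8 mm above the hinge plane; x along the strap away from the hinge, z out of the outer face. Strap 40 wide, arched over the tube 18 to 72 mm from the hinge (top 27 mm above the hinge plane); the ear runs from 67 to 125 mm, 8 thick.
- lips (a point): On the strap, centre of the tops of the two lips at the ear's end: 121 mm along the strap from the hinge axis, 17 mm above the hinge plane; axes as the ear's. From 95 mm outwards the ear is a fork, two tines with an open slot 14 wide; each tine ends in a lip 8 long (117 to 125 mm), 9 high. The flat pocket between arch and lips, 45 mm long, takes the T-bar.
- bolt_axis (a point): Centre of the swing bolt's pivot on the fixed half: x = 60, z = 35 mm in the coupler's frame; the pivot is parallel to the coupler's y.
- bolt_lean (a joint): Lean of the swing bolt in rad: 0 = upright, grows as it leans outwards (towards the coupler's +x, away from the tube), 1.35 at most; -0.05 is the stop on the tube's side. Stiff (0.15 Nm): it stays where it is left.
- bolt_out (a joint): How far the T-bar and its rod are pulled out along the bolt, m: 0 = T-bar resting on the closed strap's ear, 0.018 = fully out (stop), -0.002 = fully in (stop). Stiff: about 4 N to pull or push, and it stays where left. The T-bar passes over the closed strap's lips only if pulled out by 11 mm or more; it starts further in.
- t_bar (a point): Centre of the T-bar at the swing bolt's free end: a steel crossbar, 16 in diameter, 56 long, parallel to the coupler's y, 66 mm + bolt_out from the bolt's pivot; z points along the bolt, outwards. Rod 10 thick. Gripped over its two flat ends (they overhang the ear by 8 each side) it turns between the fingers. Home: x = 60, z = 101 mm in the coupler's frame.
- tube: Loose plain steel tube, 40 in diameter, 180 long, already lying in the saddle; origin at its centre, y along its axis.
- jar: the small lidded glass jar, 56 wide, 70 high (bystander, leave alone); origin at the centre of its underside
- spare_saddle: the spare saddle block, aluminium, 60 x 50 x 45 (bystander, leave alone); origin at the centre of its underside
- spanner: the spanner, 160 long, lying flat (bystander, leave alone); origin at the centre of its underside
- beaker: the glass beaker, 80 wide, 100 high (bystander, leave alone); origin at the centre of its underside
- bottle: the amber bottle, 70 wide, 170 high (bystander, leave alone); origin at the centre of its underside
- tub: the white lidded tub, 90 wide, 60 high (bystander, leave alone); origin at the centre of its underside
Mind the look-alikes: they are no part of the job. What is shaped like the coupler but blue, green or yellow is not meant.

How it is judged (in metres and radians):
On the way, in this order (a step that is already met when the one before it is completed fails the run):
1. the strap is fully home over the tube (value of joint strap below 0.035 rad and x of tube in the frame of coupler between -0.005 and 0.005 m and z of tube in the frame of coupler between 0.08 and 0.09 m), for 0.2 s.
2. with the strap home, the bolt is upright in the slot and its T-bar is down on the ear (value of joint strap below 0.035 rad and value of joint bolt_lean below 0.1 rad and value of joint bolt_out below 0.003 m), for 0.2 s.
At the end, for the whole second after the job is handed in: The strap is home on the tube (within 0.035 rad), the swing bolt is upright in the slot (lean under 0.1 rad) with its T-bar down on the ear (bolt_out under 3 mm), the tube is in its saddle (within 5 mm, at rest) and has moved less than 20 mm (all of step 2 and x of tube in the frame of coupler between -0.005 and 0.005 m and z of tube in the frame of coupler between 0.08 and 0.09 m and distance of tube from where it was at the start of the episode below 0.02 m and linear speed of tube below 0.02 m/s); the robot touches nothing.
It fails at once if a bystander is pushed more than 30 mm away (distance of any of jar, spare_saddle, spanner, beaker, bottle, tub from where it was at the start of the episode above 0.03 m).
It also fails if it takes over 67 s, if anything falls off the work surface, if the arm or the gripper's body presses on something with over 40 N, if the wrist force passes 120 N, or if a joint passes its speed limit or range.

## Robot

A 6-joint arm with a two-finger parallel gripper is mounted at the origin on the work surface. World frame = base frame: x ahead of the robot, y to its left, z up, the work surface at z = 0. Lengths are in mm, angles in rad, forces in N, time in s.
With the tool pointing down it reaches from about 350 to 975 mm from the base axis. Payload 7.1 kg.
Tool frame: the origin (TCP) lies between the finger pads; the fingertips stand 19 mm ahead of it and the grasp point (between the pads) is the TCP; z points along the fingers, y is the direction in which the jaws open and shut (so a half turn about z gives the same grasp; the last joint's range is limited). The gripper opens to 88 mm and grips with 3 to 60 N. Pads are 20 mm wide; open, the fingers measure 115 mm over their backs; the gripper's body (75 mm by 178 mm) begins 61 mm behind the grasp point.
Start: joints at [1.302, 0.423, 1.63, -0, 1.089, -0.019], TCP at [154.475, 605.593, 241.675] pointing down, gripper open.
Joint ranges: [-3, 3], [-0.9, 2.11], [0.09, 2.58], [-1.31, 4.45], [0.11, 2.69], [-2.54, 2.54]. Speed limits (rad/s): [2.39, 2.39, 3.01, 3.14, 3.14, 3.14].

## Interface

Orientations are given as [roll, pitch, yaw] about the fixed x, y, z axes, in that order (R = Rz(yaw) Ry(pitch) Rx(roll)).
In Python, from plant import * gives the robot as it stands.
- The arm moves only by the shell command python3 -m jog 'ROWS' [FORCE]. ROWS is JSON, a list of rows, each a list of 5 numbers: the finger opening in mm, from 0 to 87.8, then the shift along the tool's x, y, z in mm, then the turn about the tool's z in rad. In form: [[grip, x, y, z, roll], ...]. A call has 1 to 10 rows; each row shifts and turns the commanded pose from where the row before left it, along the tool's axes as they then stand; what a row does not reach is not made up. A row lasts 1/10 s, in which the tool goes at most 50 mm and 8.59 degrees, less where a joint would pass 70% of its speed; a pose out of reach is approached as far as the arm can. A call with a gripper value outside its range is refused whole. The fingers move at their own pace and stop on an object; FORCE is the grip in N (left out, the last holds). Time passes only in rows, so rows that do not move let the fingers close. It gives the time, the measured TCP pose, the force and the opening at its end, in the units of the state.
- state(): the state, without advancing time (a new reading comes with each control period).
- capture(name): name is "scene" or "top" or "wrist"; returns a dict with "image" (384x512x3 uint8, red, green, blue), "fx", "fy", "cx", "cy" (pixels), "dist_coeffs" ([k1, k2, p1, p2, k3] as OpenCV has them; the pictures are not rectified), "T" (4x4, takes a point from camera to world coordinates); the wrist camera has in their place "tool_from_camera" (4x4, takes a point from camera to tool coordinates, whose origin is the TCP and whose axes are the flange's). Camera axes: x right, y down, z forward; pixel columns grow to the right and rows downward; lengths in mm; the calibration is good to about 2 mm. A picture is of the moment at which its call begins: read the wrist's pose just before it. There is no depth.
- hand_in(): hands the job in, once; it reports no verdict.
The state is a dict: "time": time; "joint_positions": joint angles; "qd": joint speeds; "tau": joint torques, N m; "ee_pos": TCP position; "tcp_rot": TCP orientation; "contact_force": force on the tool from outside, world axes, zero at the start; "wrist_torque": the same for the moment, N m; "finger_gap": finger opening in mm.
Only numpy, scipy, OpenCV 4.12 (cv2) and the standard library are available. Lean on these libraries where they do the work, as an engineer would, in place of code of your own. Each camera call takes 0.05 s, during which the arm holds its last target.

## Working session

There is one attempt and no reset: what is moved stays moved. The work goes in short steps, Python scripts to look and compute and a shell command to move; the robot and the scene stay as the last step left them, time stands still between calls to the robot, and variables do not carry over. Pictures are saved under pics/ and viewed, and the job is handed in when it is done.

```bash
ls; mkdir -p pics; python3 - <<'E'
from plant import *
import cv2
s=state()
print({k:s[k] for k in('time','ee_pos','tcp_rot','contact_force','finger_gap')})
for n in("scene","top","wrist"):
    c=capture(n); cv2.imwrite(f"pics/{n}0.png",c["image"][:,:,::-1])
    print(n,{k:(v.tolist() if hasattr(v,'tolist') else v) for k,v in c.items() if k!='image'})
E
```

```text
pics
{'time': 0.0, 'ee_pos': array([154.36079407, 605.11004839, 240.92266194]), 'tcp_rot': array([-3.14011674e+00,  9.98298966e-06,  2.89183061e+00]), 'contact_force': array([ 0.80693173, -0.1884606 , -0.82132057]), 'finger_gap': 88.17792938550429}
scene {'fx': 370.6561962003662, 'fy': 370.6561962003662, 'cx': 253.38504922400605, 'cy': 190.6754116152189, 'dist_coeffs': [-0.10002887815602021, 0.0, 0.0, 0.0, 0.0], 'T': [[-0.8056028950482403, 0.5000714770200576, -0.3176987462374878, 972.9903753589866], [0.5924182174169971, 0.6859850058480425, -0.42245144978343785, 601.4660412765844], [0.006680655833170341, -0.5285386358844913, -0.8488829596681744, 1272.3505304308999], [0.0, 0.0, 0.0, 1.0]]}
top {'fx': 366.10161390802034, 'fy': 366.10161390802034, 'cx': 254.48743692433698, 'cy': 191.06304040320063, 'dist_coeffs': [0.016055836019417184, 0.0, 0.0, 0.0, 0.0], 'T': [[0.00013485644134445646, -0.9914864469174999, 0.13020985904551108, 369.01440124369526], [-0.9999611767301664, -0.001280931434564321, -0.008718041470484049, 9.316925965605387], [0.008810609863191255, -0.13020362818897016, -0.9914481269134897, 1103.3276436226251], [0.0, 0.0, 0.0, 1.0]]}
wrist {'fx': 302.4466703618245, 'fy': 302.4466703618245, 'cx': 253.84324053251507, 'cy': 192.86664710652244, 'dist_coeffs': [-0.07588522616683942, 0.0, 0.0, 0.0, 0.0], 'tool_from_camera': [[-0.0010002458596595288, -0.960657851640629, -0.277732770103618, 76.60462886682429], [0.9999993311184614, -0.0007996008215114595, -0.0008357039868350876, 0.8113531350583125], [0.0005807502454649539, -0.27773342024274844, 0.9606580088717395, -142.3746362594288], [0.0, 0.0, 0.0, 1.0]]}
```

View pics/scene0.png

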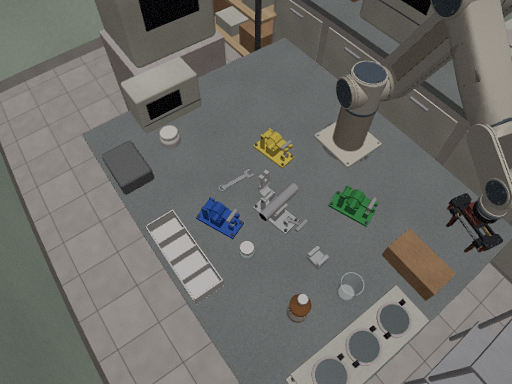

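View pics/top0.png

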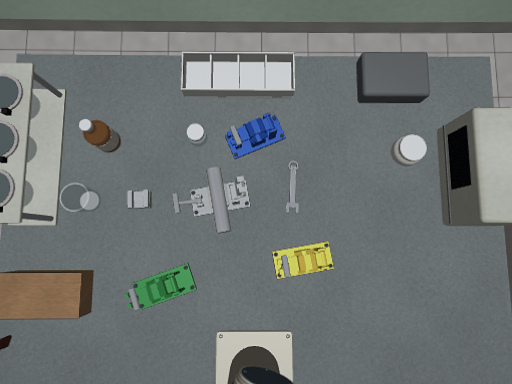

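View pics/wrist0.png

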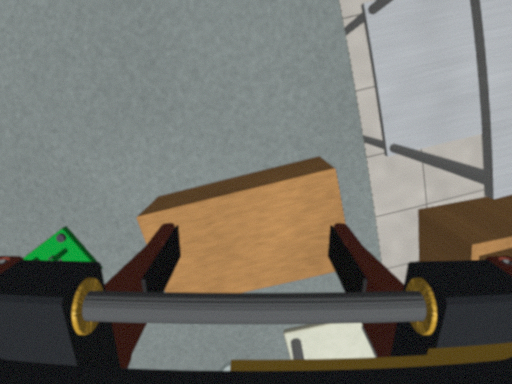

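```bash
python3 - <<'E'
import cv2
a=cv2.imread('pics/top0.png')[150:250,150:270]; cv2.imwrite('pics/top0c.png',cv2.resize(a,None,fx=6,fy=6,interpolation=cv2.INTER_CUBIC))
a=cv2.imread('pics/scene0.png')[160:245,230:330]; cv2.imwrite('pics/scene0c.png',cv2.resize(a,None,fx=7,fy=7,interpolation=cv2.INTER_CUBIC))
E
```

```text
(no output)
```

View pics/top0c.png

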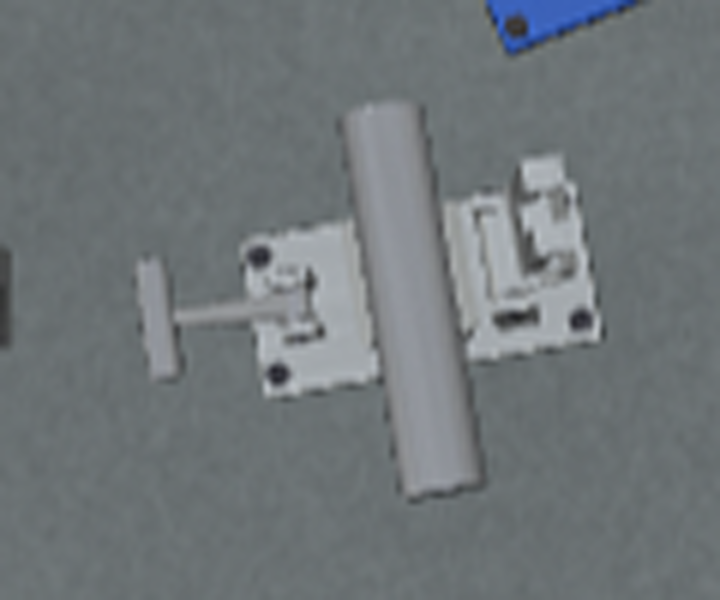

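View pics/scene0c.png

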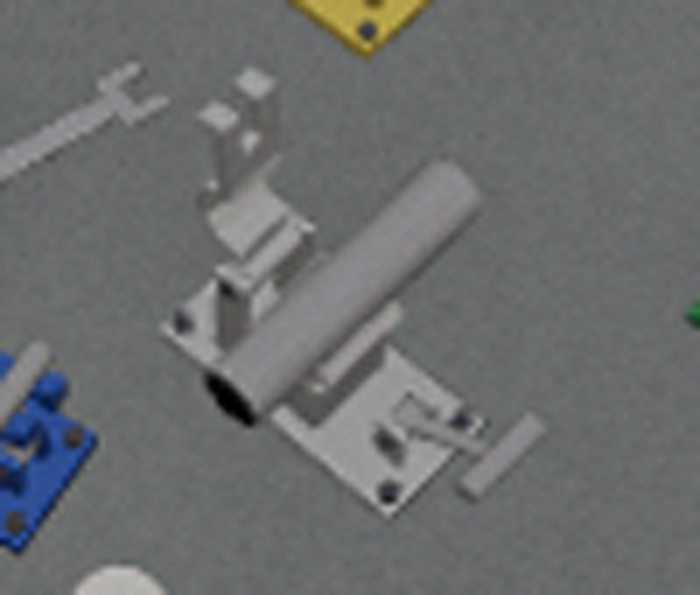

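```bash
cat > h.py <<'E'
import numpy as np, cv2
from scipy.optimize import least_squares
from scipy.spatial.transform import Rotation as R
from plant import *
def proj(c,T,P):
    P=np.atleast_2d(np.asarray(P,float)); Ti=np.linalg.inv(T)
    K=np.array([[c['fx'],0,c['cx']],[0,c['fy'],c['cy']],[0,0,1]])
    Pc=(P@Ti[:3,:3].T+Ti[:3,3])
    return cv2.projectPoints(Pc,np.zeros(3),np.zeros(3),K,np.array(c['dist_coeffs']))[0][:,0]
def camT(c,s=None):
    if 'T' in c: return np.array(c['T'])
    T=np.eye(4);T[:3,:3]=R.from_euler('xyz',s['tcp_rot']).as_matrix();T[:3,3]=s['ee_pos']
    return T@np.array(c['tool_from_camera'])
def cw(p,P):  # coupler->world ; p=x,y,yaw,z
    P=np.atleast_2d(np.asarray(P,float)); c,s=np.cos(p[2]),np.sin(p[2])
    return np.c_[p[0]+c*P[:,0]-s*P[:,1],p[1]+s*P[:,0]+c*P[:,1],p[3]+P[:,2]]
def strap(th,a,n,y): return [-45+a*np.cos(th)-n*np.sin(th),y,85+a*np.sin(th)+n*np.cos(th)]
def tb(lean,out,y): r=66+out; return [60+r*np.sin(lean),y,35+r*np.cos(lean)]
E
python3 - <<'E'
from h import *
ct,cs=capture('top'),capture('scene')
cr=lambda u,v,f,ox,oy:((u+.5)/f-.5+ox,(v+.5)/f-.5+oy)
top=[cr(u,v,6,150,150) for u,v in[(241,240),(266,398),(600,340),(575,180),(150,260),(167,378),(543,165),(560,262)]]
sc=[cr(u,v,7,230,160) for u,v in[(163,327),(388,515),(255,80),(218,115),(537,425),(470,490)]]
def pts(q):
    p=q[:4];th,l,o=q[4:]
    # left in top = +x ; up in top(world +x) = -y coupler
    B=[[85,-40,12],[85,40,12],[-85,40,12],[-85,-40,12]]
    T=[tb(l,o,-28),tb(l,o,28)]; L=[strap(th,121,17,-13.5),strap(th,121,17,13.5)]
    return cw(p,B+T+L)
def res(q):
    W=pts(q)
    a=proj(ct,camT(ct),W)-top
    b=proj(cs,camT(cs),W[[2,1,6,7,4,5]])-sc
    return np.r_[a.ravel(),b.ravel(),q[3]/3,(q[6]-4)/5]
f=least_squares(res,[430,100,1.65,0,1.6,1.2,4])
print(f.x.round(3)); print(res(f.x).round(1))
print(pts(f.x).round(0))
E
```

```text
[497.645 103.352   1.755 -17.358   1.641   0.902  13.028]
[  0.9  -0.8   1.   -1.4   0.7  -1.9   0.1  -0.8  -0.2  -1.2   0.   -1.5
   0.5   0.5  -0.5  -5.3  11.6 -10.2  12.  -11.3  -6.9   8.7   3.5  -0.9
 -11.3  11.    8.1  -8.4  -5.8   1.8]
[[521. 194.  -5.]
 [443. 180.  -5.]
 [474.  12.  -5.]
 [553.  27.  -5.]
 [503. 228.  67.]
 [448. 218.  67.]
 [524.  37. 187.]
 [497.  32. 187.]]
```

```bash
cat > fit.py <<'E'
from h import *
ct,cs=capture('top'),capture('scene')
cr=lambda u,v,f,ox,oy:((u+.5)/f-.5+ox,(v+.5)/f-.5+oy)
top=np.array([cr(u,v,6,150,150) for u,v in[(241,240),(266,398),(600,340),(575,180),(150,260),(167,378),(543,165),(560,262)]])
sc=np.array([cr(u,v,7,230,160) for u,v in[(163,327),(388,515),(255,80),(218,115),(537,425),(470,490)]])
def pts(q):
    p=q[:4];th,l,o=q[4:]
    B=[[85,-40,12],[85,40,12],[-85,40,12],[-85,-40,12]]
    T=[tb(l,o,-28),tb(l,o,28)]; L=[strap(th,121,17,-13.5),strap(th,121,17,13.5)]
    return cw(p,B+T+L)
def res(q):
    W=pts(q)
    a=proj(ct,camT(ct),W)-top
    b=proj(cs,camT(cs),W[[3,0,7,6,5,4]])-sc
    a[7]*=.3
    return np.r_[a.ravel(),b.ravel(),q[3]/3,(q[6]-4)/5]
f=least_squares(res,[430,100,1.65,0,1.6,1.2,4])
print(f.x.round(3)); print(res(f.x).round(1))
print(pts(f.x).round(0))
E
python3 fit.py
```

```text
[492.176 104.246   1.752   0.63    1.646   1.041   4.104]
[-0.4  0.1 -0.3 -0.   0.3 -0.6 -0.2  0.1 -0.4  0.3 -0.2  0.1  0.2  1.5
 -0.2 -1.2 -0.7 -0.5  0.1 -0.1 -0.3  0.5 -0.2  0.1 -0.4 -0.4 -0.7  0.4
  0.2  0. ]
[[516. 195.  13.]
 [438. 181.  13.]
 [468.  13.  13.]
 [547.  28.  13.]
 [498. 228.  71.]
 [443. 218.  71.]
 [518.  37. 205.]
 [492.  32. 205.]]
```

```bash
python3 -m jog '[[87,0,0,-8,0.1425],[87,0,0,-8,0.1425],[87,0,0,-8,0.1425],[87,0,0,-8,0.1425],[87,0,0,-8,0.1425],[87,0,0,-8,0.1425],[87,0,0,-8,0.1425],[87,0,0,-8,0.1425]]' 20
cat > go.py <<'E'
# python3 go.py x y z [dyaw] : remaining tool shift to put TCP at coupler coords
import sys,json
from h import *
p=json.load(open('pose.json'))
s=state(); Rm=R.from_euler('xyz',s['tcp_rot']).as_matrix()
C=(Rm.T@0 if 0 else None)
cur=s['ee_pos']-np.array([p[0],p[1],p[3]]); c,si=np.cos(p[2]),np.sin(p[2])
loc=np.array([c*cur[0]+si*cur[1],-si*cur[0]+c*cur[1],cur[2]])
print('t',round(s['time'],2),'coupler-frame TCP',loc.round(1),'yaw err',round(s['tcp_rot'][2]-p[2],4),'F',np.round(s['contact_force'],1),'gap',round(s['finger_gap'],1))
if len(sys.argv)>3:
    t=cw(p,[list(map(float,sys.argv[1:4]))])[0]
    print('tool shift',(Rm.T@(t-s['ee_pos'])).round(1))
E
echo '[492.2,104.2,1.752,0]' > pose.json; python3 go.py 0 0 330
```

```text
time: 1.15
ee_pos: [154.4, 605.5, 306.0]
tcp_rot: [-3.142, 0.0, 1.746]
contact_force: [0.2, -0.2, 0.2]
finger_gap: 87.2
t 1.15 coupler-frame TCP [554.  241.9 306. ] yaw err -0.0061 F [ 0.2 -0.2  0.2] gap 87.2
tool shift [-552.5  245.3  -24. ]
```

```bash
python3 -m jog '[[87,-42,18.8,-2,0],[87,-42,18.8,-2,0],[87,-42,18.8,-2,0],[87,-42,18.8,-2,0],[87,-42,18.8,-2,0],[87,-42,18.8,-2,0],[87,-42,18.8,-2,0],[87,-42,18.8,-2,0],[87,-42,18.8,-2,0],[87,-42,18.8,-2,0]]'
python3 -m jog '[[87,-37,18.8,0,0],[87,-37,18.8,0,0],[87,-37,19,0,0.006],[87,0,0,0,0],[87,0,0,0,0]]'
python3 go.py -40 0 330
python3 - <<'E'
from h import *
import json
s=state(); c=capture('wrist'); cv2.imwrite('pics/w1.png',c['image'][:,:,::-1]); np.savez('w1.npz',T=camT(c,s)); print(s['time'])
E
```

```text
time: 2.15
ee_pos: [415.7, 224.6, 326.1]
tcp_rot: [3.141, -0.0, 1.752]
contact_force: [0.6, 0.6, -0.1]
finger_gap: 86.9
time: 2.65
ee_pos: [490.8, 126.6, 325.5]
tcp_rot: [-3.141, -0.0, 1.744]
contact_force: [0.7, -0.0, -0.9]
finger_gap: 87.1
t 2.65 coupler-frame TCP [ 22.3  -2.7 325.5] yaw err -0.0085 F [ 0.7 -0.  -0.9] gap 87.1
tool shift [-62.3  -2.1  -4.5]
2.65
```

View pics/w1.png

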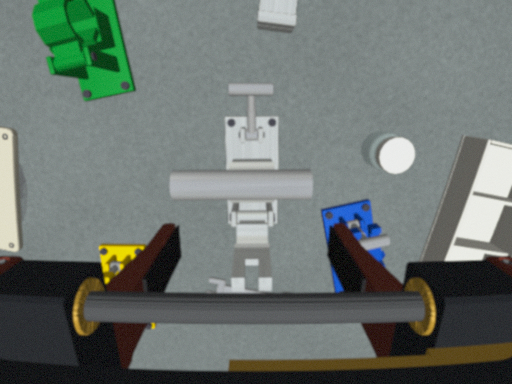

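```bash
python3 - <<'E'
import cv2
a=cv2.imread('pics/w1.png')[75:300,165:320]; cv2.imwrite('pics/w1c.png',cv2.resize(a[:110],None,fx=5,fy=5,interpolation=cv2.INTER_CUBIC));cv2.imwrite('pics/w1d.png',cv2.resize(a[110:],None,fx=5,fy=5,interpolation=cv2.INTER_CUBIC))
E
```

```text
(no output)
```

View pics/w1c.png

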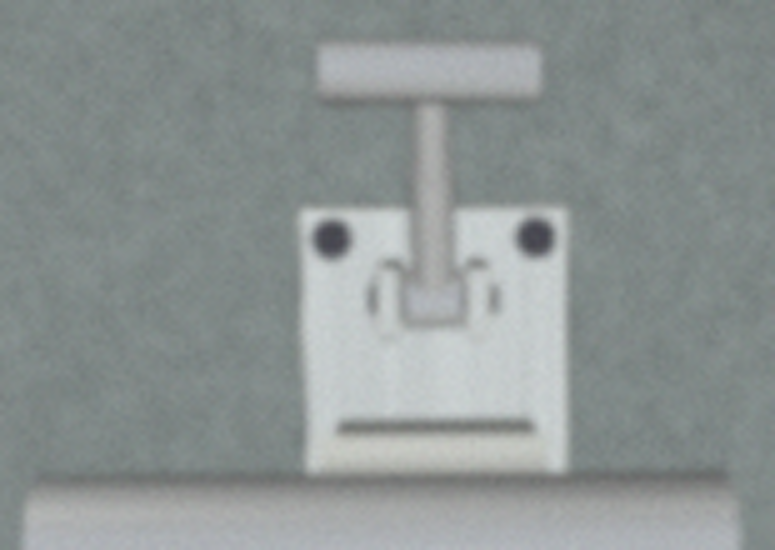

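View pics/w1d.png

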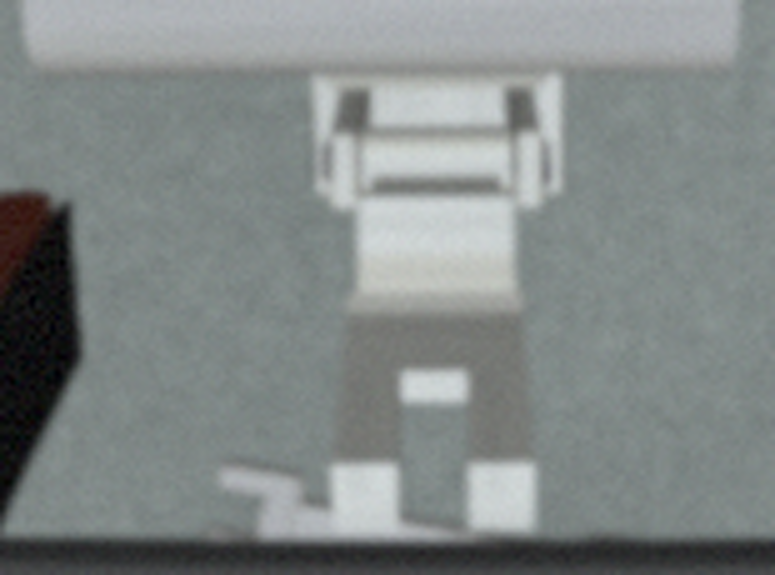

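```bash
cat > fit2.py <<'E'
from h import *
exec(open('fit.py').read().split("f=least")[0])
import json
cwr=capture('wrist'); Tw=np.load('w1.npz')['T']
wp=np.array([cr(u,v,5,165,75) for u,v in[(300,208),(569,208),(317,72),(542,72)]]+[cr(u,v,5,165,185) for u,v in[(331,463),(536,463),(332,530),(536,530)]])
def wpts(q):
    p=q[:4];th,l,o=q[4:7]
    return cw(p,[[85,40,12],[85,-40,12],tb(l,o,28),tb(l,o,-28)]+[strap(th,125,n,y) for n in(0,17) for y in(20,-20)])
def res2(q):
    return np.r_[res(q[:7])[:-2],(proj(cwr,Tw,wpts(q))-wp).ravel()*1.5,q[3]/3,(q[6]-4)/5]
f=least_squares(res2,[492,104,1.75,0,1.6,1.04,4],loss='soft_l1')
print(f.x.round(3)); print(res2(f.x).round(1))
J=f.jac;print('sd',np.sqrt(np.diag(np.linalg.inv(J.T@J))).round(3)*.5)
json.dump([float(v) for v in f.x[:4]],open('pose.json','w'))
E
python3 fit2.py
```

```text
[491.401 103.863   1.751   1.853   1.687   1.045   3.65 ]
[-0.3  0.3 -0.3  0.2  0.4 -0.3 -0.1  0.3 -0.2  0.5 -0.1  0.3  2.3  1.5
  0.4 -1.2 -0.6 -0.8  0.2 -0.5 -1.2 -0.5 -1.1 -0.9 -0.4 -0.7 -0.6  0.1
 -0.8  0.3  0.5 -0.4  0.5  0.2  0.2 -0.4 -0.3 -0.3  0.2 -0.6  0.4  0.3
 -0.3 -0.1  0.6 -0.1]
sd [0.1515 0.3215 0.0015 1.0195 0.0065 0.0295 1.119 ]
```

```bash
python3 -m jog '[[0,-32,0,0,0.004],[0,-32,0,0,0],[0,-32,-1,0,0.004],[0,-32,-1,0,0],[0,0,0,30,0],[0,0,0,30,0],[0,0,0,30,0],[0,0,0,31,0],[0,0,0,0,0]]'
python3 go.py -105 0 204
```

```text
time: 3.75
ee_pos: [507.7, 1.9, 201.5]
tcp_rot: [-3.135, -0.001, 1.739]
contact_force: [0.1, -0.7, -0.3]
finger_gap: 18.3
t 3.75 coupler-frame TCP [-103.3    2.2  199.6] yaw err -0.0111 F [ 0.1 -0.7 -0.3] gap 18.3
tool shift [-1.7  2.2 -4.4]
```

```bash
python3 -m jog '[[0,0,1,0,0],[0,0,1,0,0.005],[0,0,0,0,0]]'; python3 go.py;python3 go.py; python3 - <<'E'
from h import *
for th in np.arange(1.6,-0.05,-.1):
    c=strap(th,100,8,0); print(round(th,2),round(c[0]-10,1),round(c[2]+19,1))
E
```

```text
time: 4.05
ee_pos: [513.7, 1.4, 206.4]
tcp_rot: [3.138, 0.001, 1.733]
contact_force: [0.2, -0.8, -0.1]
finger_gap: 0.4
t 4.05 coupler-frame TCP [-104.8   -3.6  204.6] yaw err -0.0176 F [ 0.2 -0.8 -0.1] gap 0.4
t 4.05 coupler-frame TCP [-104.8   -3.6  204.6] yaw err -0.0176 F [ 0.2 -0.8 -0.1] gap 0.4
1.6 -65.9 203.7
1.5 -55.9 204.3
1.4 -45.9 203.9
1.3 -36.0 202.5
1.2 -26.2 200.1
1.1 -16.8 196.7
1.0 -7.7 192.5
0.9 0.9 187.3
0.8 8.9 181.3
0.7 16.3 174.5
0.6 23.0 167.1
0.5 28.9 159.0
0.4 34.0 150.3
0.3 38.2 141.2
0.2 41.4 131.7
0.1 43.7 121.9
-0.0 45.0 112.0
```

```bash
python3 -m jog '[[0,10,-2,0,-0.015],[0,10,-1,0,0],[0,10,0,0,0],[0,10,0,0,0],[0,10,0,0,0],[0,10,0,0,0],[0,8,0,1,0],[0,8,0,2,0]]'; python3 go.py -26 0 200
```

```text
time: 4.85
ee_pos: [496.1, 76.3, 201.5]
tcp_rot: [-3.141, -0.0, 1.748]
contact_force: [0.5, -2.9, 1.9]
finger_gap: 0.6
t 4.85 coupler-frame TCP [-27.9   0.3 199.6] yaw err -0.0026 F [ 0.5 -2.9  1.9] gap 0.6
tool shift [ 1.9  0.3 -0.4]
```

```bash
python3 -m jog '[[0,9.4,0,3.4,0],[0,9.1,0,4.2,0],[0,8.6,0,5.2,0],[0,8,0,6,0],[0,7.4,0,6.8,0],[0,6.7,0,7.4,0]]'; python3 go.py 23 0 167
python3 - <<'E'
from h import *
s=state(); c=capture('wrist'); cv2.imwrite('pics/w2.png',c['image'][:,:,::-1])
c=capture('scene'); cv2.imwrite('pics/s2.png',cv2.resize(c['image'][130:260,200:360,::-1],None,fx=4,fy=4,interpolation=cv2.INTER_CUBIC))
E
```

```text
time: 5.45
ee_pos: [487.5, 124.8, 168.1]
tcp_rot: [3.141, -0.0, 1.748]
contact_force: [-0.2, -0.1, 3.6]
finger_gap: 0.8
t 5.45 coupler-frame TCP [2.130e+01 1.000e-01 1.663e+02] yaw err -0.0028 F [-0.2 -0.1  3.6] gap 0.8
tool shift [ 1.7  0.1 -0.7]
```

View pics/w2.png

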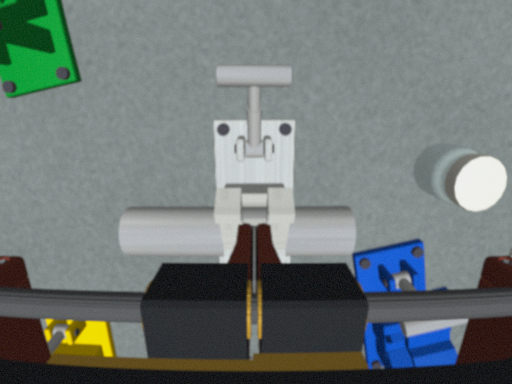

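View pics/s2.png

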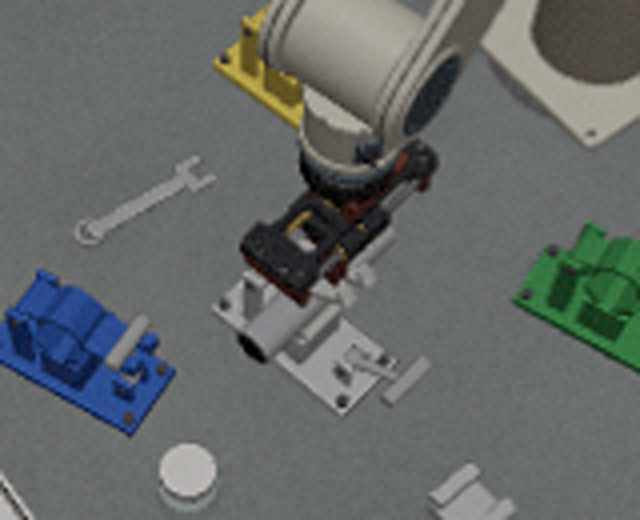

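```bash
python3 -m jog '[[0,5.9,0,8.1,0],[0,5.1,0,8.7,0],[0,4.2,0,9.1,0],[0,3.2,0,9.5,0],[0,2.3,0,9.8,0]]'; python3 go.py 45 0 112
```

```text
time: 6.05
ee_pos: [483.9, 144.9, 122.7]
tcp_rot: [3.141, -0.0, 1.748]
contact_force: [-1.4, 2.5, 3.6]
finger_gap: 0.5
t 6.05 coupler-frame TCP [ 41.7   0.  120.8] yaw err -0.0029 F [-1.4  2.5  3.6] gap 0.5
tool shift [3.3 0.  8.8]
```

```bash
python3 -m jog '[[0,1.5,0,5,0],[0,0,0,3,0],[0,0,0,2,0]]'; python3 go.py; python3 -m jog '[[0,0,0,2,0],[0,0,0,0,0]]'; python3 go.py
```

```text
time: 6.35
ee_pos: [483.6, 145.8, 113.1]
tcp_rot: [-3.141, -0.0, 1.748]
contact_force: [-0.9, 2.8, 3.8]
finger_gap: 0.3
t 6.35 coupler-frame TCP [4.270e+01 1.000e-01 1.113e+02] yaw err -0.003 F [-0.9  2.8  3.8] gap 0.3
time: 6.55
ee_pos: [483.7, 145.8, 112.1]
tcp_rot: [3.142, -0.0, 1.748]
contact_force: [-2.8, 2.3, 8.7]
finger_gap: 0.7
t 6.55 coupler-frame TCP [4.260e+01 1.000e-01 1.103e+02] yaw err -0.0031 F [-2.8  2.3  8.7] gap 0.7
```

```bash
for i in 1; do python3 -m jog '[[0,0,0,2,0],[0,0,0,0,0]]'; python3 -m jog '[[0,0,0,1.5,0],[0,0,0,0,0],[0,0,0,0,0],[0,0,0,0,0]]'; done
```

```text
time: 6.75
ee_pos: [483.8, 145.9, 111.7]
tcp_rot: [3.141, -0.0, 1.747]
contact_force: [-7.6, 1.1, 28.8]
finger_gap: 0.6
time: 7.15
ee_pos: [483.9, 145.9, 111.4]
tcp_rot: [3.141, -0.0, 1.748]
contact_force: [-12.7, -0.9, 42.8]
finger_gap: 0.1
```

```bash
python3 -m jog '[[0,0,0,-5,0],[0,0,0,-20,0],[87,0,0,-40,0],[87,10,0,-45,0],[87,30,0,0,0],[87,30,0,0,0],[87,0,0,0,0],[87,0,0,0,0]]'; python3 go.py
python3 - <<'E'
from h import *
s=state(); c=capture('wrist'); cv2.imwrite('pics/w3.png',c['image'][:,:,::-1]); np.savez('w3.npz',T=camT(c,s))
c=capture('scene'); cv2.imwrite('pics/s3.png',cv2.resize(c['image'][160:245,230:330,::-1],None,fx=7,fy=7,interpolation=cv2.INTER_CUBIC))
c=capture('top'); cv2.imwrite('pics/t3.png',cv2.resize(c['image'][150:250,150:270,::-1],None,fx=6,fy=6,interpolation=cv2.INTER_CUBIC))
E
```

```text
time: 7.95
ee_pos: [470.9, 214.5, 217.7]
tcp_rot: [-3.141, 0.001, 1.749]
contact_force: [-0.2, -0.4, 0.4]
finger_gap: 44.8
t 7.95 coupler-frame TCP [112.5   0.4 215.9] yaw err -0.0013 F [-0.2 -0.4  0.4] gap 44.8
```

View pics/w3.png

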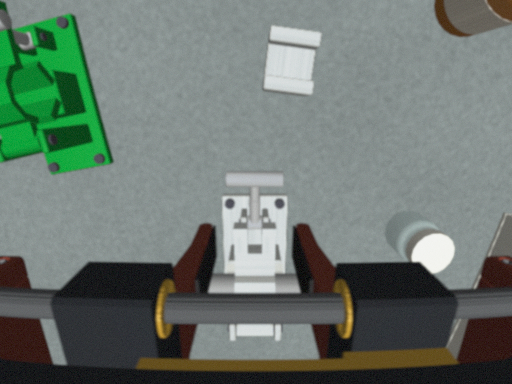

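View pics/s3.png

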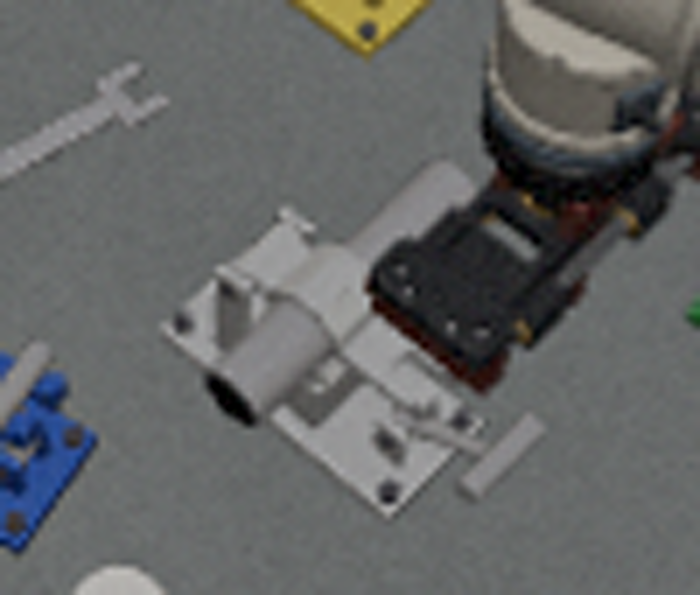

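```bash
python3 - <<'E'
import cv2
a=cv2.imread('pics/w3.png')[160:270,200:310]; cv2.imwrite('pics/w3c.png',cv2.resize(a,None,fx=5,fy=5,interpolation=cv2.INTER_CUBIC))
E
```

```text
(no output)
```

View pics/w3c.png

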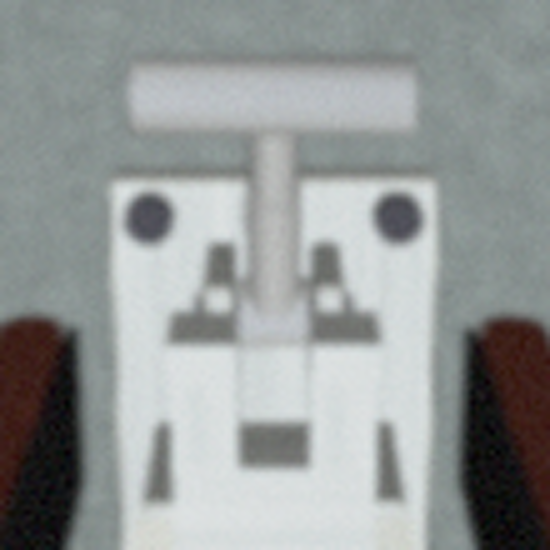

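```bash
cat > fit3.py <<'E'
exec(open('fit2.py').read().split("f=least")[0])
T3=np.load('w3.npz')['T']
w3=np.array([cr(u,v,5,200,160) for u,v in[(111,180),(437,178),(130,97),(417,97)]])
def p3(q): return wpts(q)[:4]
def res3(q): return np.r_[res2(q)[:-2],(proj(cwr,T3,p3(q))-w3).ravel()*1.5,q[3]/2,0]
def r(q): return res3(q)
f=least_squares(r,[492,104,1.75,0,1.6,1.04,4],loss='soft_l1')
print(f.x.round(3)); print(res3(f.x)[-10:].round(1))
J=f.jac;print('sd',np.sqrt(np.diag(np.linalg.inv(J.T@J))).round(3)*.5)
print(tb(f.x[5],f.x[6],0), cw(f.x[:4],tb(f.x[5],f.x[6],0)))
json.dump([float(v) for v in f.x[:4]],open('pose.json','w'))
E
python3 fit3.py
```

```text
Traceback (most recent call last):
  File "fit3.py", line 1, in <module>
    exec(open('fit2.py').read().split("f=least")[0])
    ~~~~^^^^^^^^^^^^^^^^^^^^^^^^^^^^^^^^^^^^^^^^^^^^
SyntaxError: unterminated string literal (detected at line 2)
```

```bash
sed -i 's/split("f=least")\[0\])$/split("\\nf=least")[0])/' fit2.py fit3.py; python3 fit3.py
```

```text
[4.91303e+02 1.04073e+02 1.75100e+00 2.70000e-01 1.69900e+00 1.01800e+00
 4.47200e+00]
[-1.   0.2  1.1  0.5  0.3  0.1  0.  -0.1  0.1  0. ]
sd [0.13   0.2625 0.0015 0.7135 0.004  0.014  0.8365]
[np.float64(119.98578634307233), 0, np.float64(71.98648893832089)] [[469.77532439 222.11226888  72.2566315 ]]
```

```bash
python3 -m jog '[[87,0,0,0,0],[87,0,0,0,0]]' ; python3 go.py 120 0 72
```

```text
time: 8.45
ee_pos: [471.4, 214.4, 217.9]
tcp_rot: [-3.141, 0.0, 1.747]
contact_force: [-0.7, -0.8, -0.1]
finger_gap: 84.8
t 8.45 coupler-frame TCP [112.1  -0.3 217.6] yaw err -0.0038 F [-0.7 -0.8 -0.1] gap 84.8
tool shift [  7.9  -0.3 145.6]
```

```bash
python3 -m jog '[[87,4,0,30,-0.003],[87,4,0,30,0],[87,0,0,25,0],[87,0,0,20,0],[87,0,0,15,0],[87,0,0,0,0]]' ; python3 go.py 120 0 72
python3 - <<'E'
from h import *
s=state(); c=capture('wrist'); cv2.imwrite('pics/w4.png',c['image'][:,:,::-1]); np.savez('w4.npz',T=camT(c,s))
E
```

```text
time: 9.05
ee_pos: [468.7, 221.9, 96.2]
tcp_rot: [-3.138, 0.001, 1.751]
contact_force: [-0.2, 0.0, 0.4]
finger_gap: 87.0
t 9.05 coupler-frame TCP [120.    1.1  95.9] yaw err -0.0004 F [-0.2  0.   0.4] gap 87.0
tool shift [ 0.   1.2 23.9]
```

View pics/w4.png

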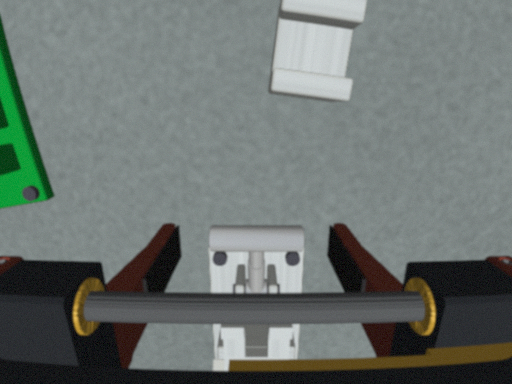

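```bash
python3 - <<'E'
from h import *
import json
p=json.load(open('pose.json')); c=capture('wrist'); T=np.load('w4.npz')['T']
print(proj(c,T,cw(p,[tb(1.018,4.47,28),tb(1.018,4.47,-28),tb(1.018,4.47,0)])))
a=cv2.imread('pics/w4.png')[205:305,190:320]; cv2.imwrite('pics/w4c.png',cv2.resize(a,None,fx=6,fy=6,interpolation=cv2.INTER_CUBIC))
E
```

```text
[[209.60497799 239.07025549]
 [302.77411988 239.08528472]
 [256.17228612 239.16186905]]
```

View pics/w4c.png

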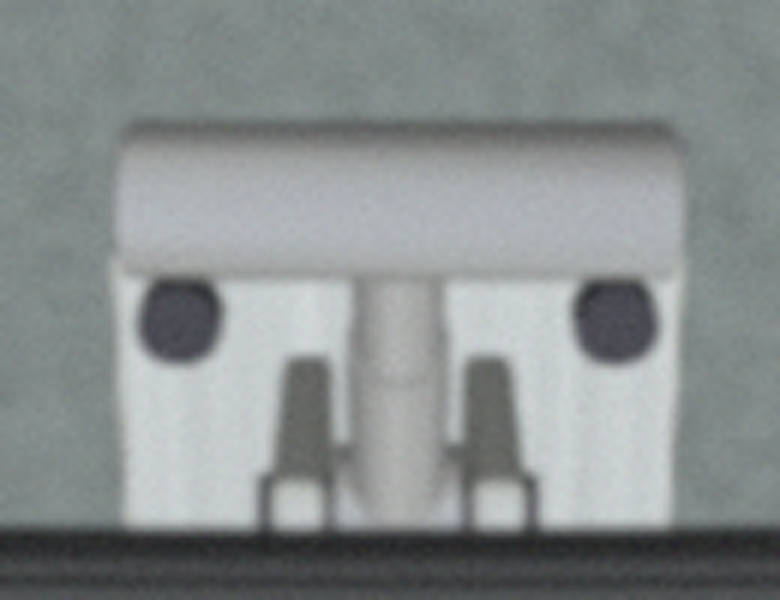

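```bash
python3 -m jog '[[87,0,0.6,14,0],[87,0,0,10,0],[50,0,0,0,0],[50,0,0,0,0],[50,0,0,0,0],[50,0,0,0,0],[50,0,0,0,0],[50,0,0,0,0]]' 45; python3 go.py 120 0 72
```

```text
time: 9.95
ee_pos: [470.4, 222.8, 74.2]
tcp_rot: [-3.142, -0.0, 1.751]
contact_force: [-2.4, 2.4, 3.4]
finger_gap: 55.6
t 9.95 coupler-frame TCP [120.5  -0.7  74. ] yaw err -0.0002 F [-2.4  2.4  3.4] gap 55.6
tool shift [-0.5 -0.7  2. ]
```

```bash
python3 -m jog '[[50,3.4,0,-2.1,0],[50,3.4,0,-2.1,0],[50,0,0,0,0]]'; python3 go.py;python3 -m jog '[[50,2.6,0,-1.6,0],[50,2.6,0,-1.6,0],[50,0,0,0,0]]'; python3 go.py
```

```text
time: 10.25
ee_pos: [469.2, 229.5, 78.3]
tcp_rot: [-3.141, 0.0, 1.751]
contact_force: [-0.9, -1.7, 0.2]
finger_gap: 55.7
t 10.25 coupler-frame TCP [127.4  -0.7  78. ] yaw err -0.0001 F [-0.9 -1.7  0.2] gap 55.7
time: 10.55
ee_pos: [468.2, 234.8, 81.5]
tcp_rot: [-3.141, -0.0, 1.751]
contact_force: [-1.0, -2.1, 0.5]
finger_gap: 55.6
t 10.55 coupler-frame TCP [132.7  -0.8  81.3] yaw err -0.0003 F [-1.  -2.1  0.5] gap 55.6
```

```bash
python3 -m jog '[[50,1.7,0,-1,0],[50,0,0,0,0]]'; python3 go.py;python3 -m jog '[[50,1.7,0,-1,0],[50,0,0,0,0]]'; python3 go.py
python3 - <<'E'
from h import *
s=state(); c=capture('wrist'); cv2.imwrite('pics/w5.png',c['image'][:,:,::-1]); np.savez('w5.npz',T=camT(c,s))
c=capture('top'); cv2.imwrite('pics/t5.png',cv2.resize(c['image'][150:250,150:270,::-1],None,fx=6,fy=6,interpolation=cv2.INTER_CUBIC))
E
```

```text
time: 10.75
ee_pos: [468.0, 234.9, 81.7]
tcp_rot: [-3.141, 0.002, 1.752]
contact_force: [5.2, -10.4, -8.1]
finger_gap: 55.7
t 10.75 coupler-frame TCP [132.9  -0.6  81.4] yaw err 0.001 F [  5.2 -10.4  -8.1] gap 55.7
time: 10.95
ee_pos: [467.8, 235.0, 81.9]
tcp_rot: [-3.14, 0.004, 1.753]
contact_force: [9.7, -18.4, -16.0]
finger_gap: 55.8
t 10.95 coupler-frame TCP [133.   -0.4  81.6] yaw err 0.0022 F [  9.7 -18.4 -16. ] gap 55.8
```

View pics/w5.png

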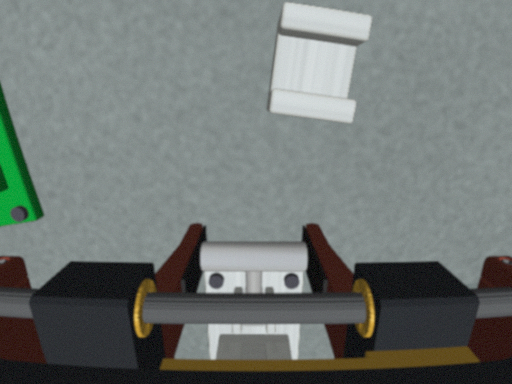

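```bash
python3 - <<'E'
import numpy as np
P=[(60+83*np.sin(l)+1.2,35+83*np.cos(l)+2.5) for l in np.arange(1.0,-0.01,-.1)]
print(np.round(P,1).tolist()); print(np.round(np.diff(P,axis=0),1).tolist())
E
python3 -m jog '[[50,-4,0,1.5,0],[50,-3.5,0,-6.5,0],[50,-4.9,0,-6.8,0]]'; python3 go.py
```

```text
[[131.0, 82.3], [126.2, 89.1], [120.7, 95.3], [114.7, 101.0], [108.1, 106.0], [101.0, 110.3], [93.5, 113.9], [85.7, 116.8], [77.7, 118.8], [69.5, 120.1], [61.2, 120.5]]
[[-4.8, 6.7], [-5.5, 6.2], [-6.1, 5.7], [-6.6, 5.0], [-7.1, 4.3], [-7.5, 3.6], [-7.8, 2.8], [-8.0, 2.1], [-8.2, 1.2], [-8.3, 0.4]]
time: 11.35
ee_pos: [469.2, 225.4, 95.0]
tcp_rot: [-3.14, 0.0, 1.751]
contact_force: [0.9, -3.1, -11.3]
finger_gap: 55.6
t 11.35 coupler-frame TCP [123.3  -0.   94.7] yaw err -0.0003 F [  0.9  -3.1 -11.3] gap 55.6
```

```bash
python3 -m jog '[[50,-3.5,0,-2.8,0],[50,-5.5,0,-3.8,0],[50,-6.6,0,-5,0]]'; python3 go.py 101 0 110.3; python3 -m jog '[[50,-7.1,0,-4.3,0],[50,-7.5,0,-3.6,0]]'; python3 go.py 85.7 0 116.8
```

```text
time: 11.65
ee_pos: [472.4, 210.8, 107.5]
tcp_rot: [-3.142, -0.001, 1.75]
contact_force: [-2.6, 4.4, -7.6]
finger_gap: 55.7
t 11.65 coupler-frame TCP [108.4  -0.6 107.2] yaw err -0.0007 F [-2.6  4.4 -7.6] gap 55.7
tool shift [-7.4 -0.6 -3.1]
time: 11.85
ee_pos: [475.1, 196.5, 115.6]
tcp_rot: [3.141, -0.002, 1.75]
contact_force: [-3.5, 4.6, -5.6]
finger_gap: 55.5
t 11.85 coupler-frame TCP [ 93.8  -0.7 115.3] yaw err -0.0009 F [-3.5  4.6 -5.6] gap 55.5
tool shift [-8.1 -0.7 -1.5]
```

```bash
python3 -m jog '[[50,-8,0,-2.5,0],[50,-8,0,-2.1,0],[50,-8.2,0,-1.2,0],[50,-8.3,0,-0.4,0],[50,0,0,0,0]]'; python3 go.py 61.2 0 120.5
python3 - <<'E'
from h import *
s=state(); c=capture('wrist'); cv2.imwrite('pics/w6.png',c['image'][:,:,::-1]); np.savez('w6.npz',T=camT(c,s))
c=capture('scene'); cv2.imwrite('pics/s6.png',cv2.resize(c['image'][160:245,230:330,::-1],None,fx=7,fy=7,interpolation=cv2.INTER_CUBIC))
E
```

```text
time: 12.35
ee_pos: [481.3, 164.0, 122.3]
tcp_rot: [3.141, -0.001, 1.75]
contact_force: [-3.2, 1.7, 2.7]
finger_gap: 55.3
t 12.35 coupler-frame TCP [ 60.7  -0.9 122. ] yaw err -0.0013 F [-3.2  1.7  2.7] gap 55.3
tool shift [ 0.5 -0.9  1.5]
```

View pics/w6.png

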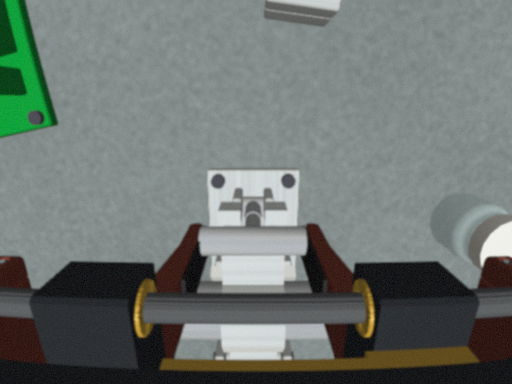

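View pics/s6.png

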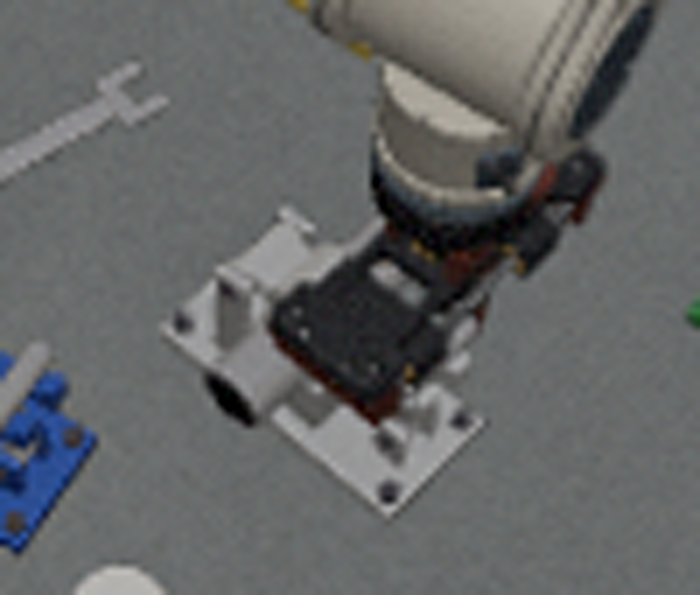

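```bash
python3 -m jog '[[50,0,0,5,0],[50,0,0,5,0],[50,0,0,4,0],[50,0,0,0,0]]'; python3 go.py; python3 -m jog '[[50,0,0,3,0],[50,0,0,2,0],[50,0,0,0,0]]'; python3 go.py
```

```text
time: 12.85
ee_pos: [482.1, 162.8, 109.5]
tcp_rot: [3.14, 0.002, 1.752]
contact_force: [-8.0, -13.7, 32.3]
finger_gap: 55.3
t 12.85 coupler-frame TCP [ 59.5  -1.5 109.2] yaw err 0.0011 F [ -8.  -13.7  32.3] gap 55.3
time: 13.15
ee_pos: [482.3, 161.7, 103.2]
tcp_rot: [3.14, 0.004, 1.753]
contact_force: [-2.1, -17.1, 18.8]
finger_gap: 55.7
t 13.15 coupler-frame TCP [ 58.3  -1.5 102.9] yaw err 0.0018 F [ -2.1 -17.1  18.8] gap 55.7
```

```bash
python3 - <<'E'
from h import *
import json
p=json.load(open('pose.json'))
s=state(); c=capture('wrist'); cv2.imwrite('pics/w7.png',cv2.resize(c['image'][150:300,170:340,::-1],None,fx=4,fy=4,interpolation=cv2.INTER_CUBIC))
T=camT(c,s)
for o in(0,5,10): print(o,((proj(c,T,cw(p,[tb(0,o,28),tb(0,o,-28)]))-[170,150]+.5)*4-.5).round(0).tolist())
E
```

```text
0 [[116.0, 416.0], [538.0, 416.0]]
5 [[109.0, 434.0], [544.0, 434.0]]
10 [[102.0, 453.0], [551.0, 453.0]]
```

View pics/w7.png

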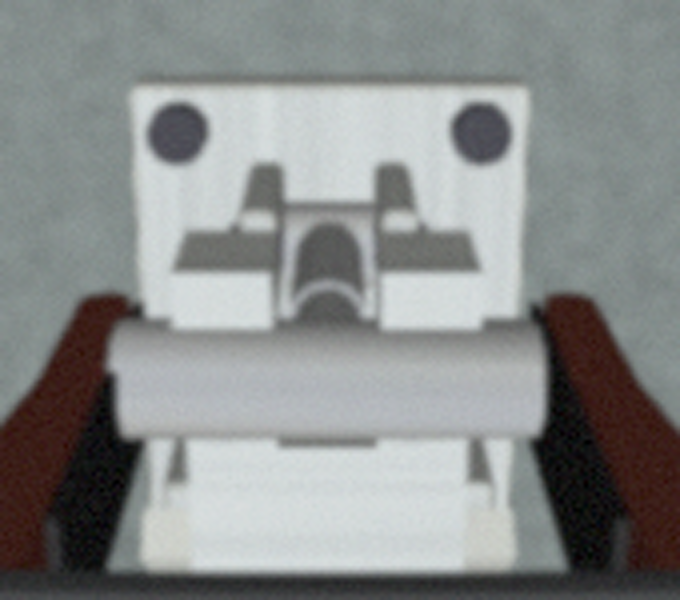

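```bash
python3 - <<'E'
from h import *
import json
p=json.load(open('pose.json'))
c=capture('wrist'); s=state(); c=capture('wrist'); T7=camT(c,s); np.savez('w7.npz',T=T7)
for n,T,ox,oy,f in(('w5',np.load('w5.npz')['T'],0,0,1),('w6',np.load('w6.npz')['T'],0,0,1),('w7',T7,170,150,4)):
    print(n)
    for l,o in((1,18),(0,18),(.05,18),(.1,18),(.1,0),(.1,5),(.05,5),(.1,9),(0.05,9)):
        print(l,o,((proj(c,T,cw(p,[tb(l,o,28),tb(l,o,-28)]))-[ox,oy]+.5)*f-.5).round(1).tolist())
    print('lip corners',((proj(c,T,cw(p,[strap(0,125,17,20),strap(0,125,17,-20),strap(0,117,17,20),[85,40,12],[85,-40,12]]))-[ox,oy]+.5)*f-.5).round(1).tolist())
a=cv2.imread('pics/w6.png')[150:270,170:340]; cv2.imwrite('pics/w6c.png',cv2.resize(a,None,fx=4,fy=4,interpolation=cv2.INTER_CUBIC))
E
```

```text
w5
1 18 [[201.0, 261.0], [306.1, 261.2]]
0 18 [[197.1, 423.4], [309.4, 423.7]]
0.05 18 [[196.5, 417.6], [310.0, 417.9]]
0.1 18 [[196.0, 411.3], [310.5, 411.5]]
0.1 0 [[201.9, 383.2], [304.9, 383.5]]
0.1 5 [[200.3, 390.5], [306.3, 390.7]]
0.05 5 [[200.7, 395.6], [306.0, 395.9]]
0.1 9 [[199.1, 396.5], [307.6, 396.8]]
0.05 9 [[199.5, 402.1], [307.2, 402.3]]
lip corners [[215.1, 367.0], [291.6, 367.2], [215.8, 378.2], [203.4, 269.3], [304.1, 269.5]]
w6
1 18 [[205.3, 118.4], [299.4, 118.2]]
0 18 [[200.3, 256.9], [304.7, 256.6]]
0.05 18 [[199.9, 249.7], [305.1, 249.5]]
0.1 18 [[199.6, 242.3], [305.4, 242.0]]
0.1 0 [[204.9, 231.9], [300.3, 231.7]]
0.1 5 [[203.5, 234.6], [301.6, 234.3]]
0.05 5 [[203.8, 240.4], [301.4, 240.2]]
0.1 9 [[202.4, 236.8], [302.7, 236.6]]
0.05 9 [[202.7, 243.1], [302.5, 242.9]]
lip corners [[217.4, 211.1], [287.6, 210.9], [217.9, 224.2], [205.9, 170.2], [299.8, 170.0]]
w7
1 18 [[116.4, -139.3], [538.2, -139.2]]
0 18 [[90.0, 487.1], [562.3, 487.2]]
0.05 18 [[87.9, 455.2], [564.3, 455.4]]
0.1 18 [[86.2, 422.1], [566.0, 422.2]]
0.1 0 [[113.6, 369.3], [540.5, 369.4]]
0.1 5 [[106.6, 382.8], [547.0, 382.9]]
0.05 5 [[107.8, 408.8], [545.8, 408.9]]
0.1 9 [[100.7, 394.2], [552.5, 394.3]]
0.05 9 [[102.0, 422.3], [551.2, 422.4]]
lip corners [[168.9, 277.7], [484.7, 277.8], [171.4, 335.8], [126.9, 87.2], [532.7, 87.4]]
```

View pics/w6c.png

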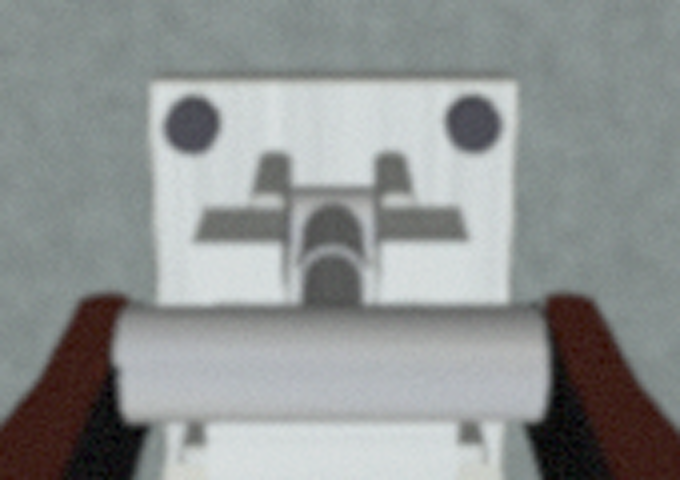

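```bash
python3 -m jog '[[50,-2,0,0,0],[50,-2,0,0,0],[50,0,0,0,0]]'; python3 go.py; python3 -m jog '[[50,-2,0,0,0],[50,-2,0,0,0],[50,0,0,0,0]]'; python3 go.py
python3 - <<'E'
from h import *
import json
p=json.load(open('pose.json'))
s=state(); c=capture('wrist'); cv2.imwrite('pics/w8.png',cv2.resize(c['image'][150:300,170:340,::-1],None,fx=4,fy=4,interpolation=cv2.INTER_CUBIC))
T=camT(c,s)
for l,o in((0,0),(0.05,0),(.1,0),(0,4),(.05,4),(.1,4)): print(l,o,((proj(c,T,cw(p,[tb(l,o,28),tb(l,o,-28)]))-[170,150]+.5)*4-.5).round(0).tolist())
E
```

```text
time: 13.6
ee_pos: [482.4, 160.9, 103.2]
tcp_rot: [3.14, -0.001, 1.75]
contact_force: [-8.6, 5.6, 17.0]
finger_gap: 55.3
t 13.6 coupler-frame TCP [ 57.5  -1.4 102.9] yaw err -0.0008 F [-8.6  5.6 17. ] gap 55.3
time: 13.9
ee_pos: [482.8, 157.3, 102.8]
tcp_rot: [3.14, -0.002, 1.75]
contact_force: [-7.8, 7.4, 14.5]
finger_gap: 55.3
t 13.9 coupler-frame TCP [ 53.9  -1.2 102.6] yaw err -0.0008 F [-7.8  7.4 14.5] gap 55.3
0 0 [[116.0, 387.0], [543.0, 387.0]]
0.05 0 [[115.0, 364.0], [544.0, 363.0]]
0.1 0 [[114.0, 340.0], [545.0, 339.0]]
0 4 [[111.0, 401.0], [548.0, 401.0]]
0.05 4 [[109.0, 376.0], [549.0, 375.0]]
0.1 4 [[108.0, 350.0], [550.0, 349.0]]
```

View pics/w8.png

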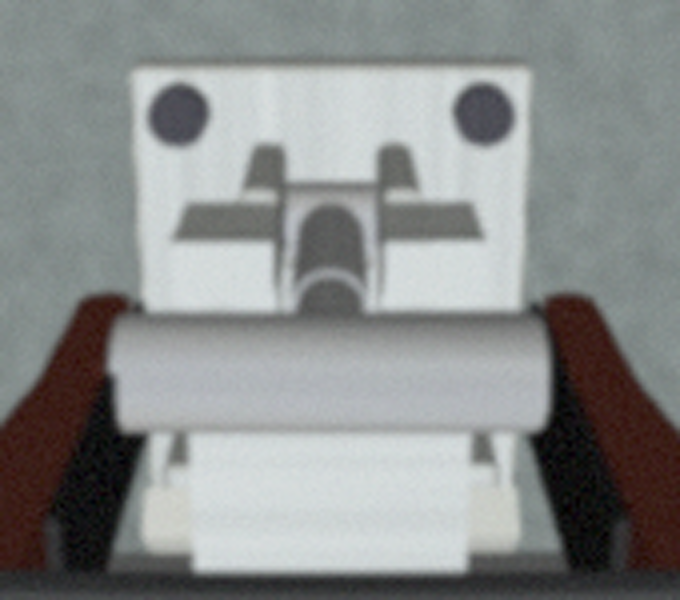

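```bash
python3 -m jog '[[50,-1.5,0,1,0],[50,-1,0,1,0],[50,0,0,0,0]]'; python3 go.py;python3 -m jog '[[50,0,0,1.5,0],[50,0,0,0,0],[50,0,0,0,0]]'; python3 go.py
```

```text
time: 14.25
ee_pos: [483.0, 156.1, 102.0]
tcp_rot: [3.141, -0.004, 1.749]
contact_force: [-15.1, 14.8, 29.0]
finger_gap: 55.4
t 14.25 coupler-frame TCP [ 52.6  -1.1 101.7] yaw err -0.0017 F [-15.1  14.8  29. ] gap 55.4
time: 14.55
ee_pos: [483.0, 155.9, 101.3]
tcp_rot: [3.14, -0.003, 1.75]
contact_force: [-16.7, 12.0, 39.9]
finger_gap: 55.3
t 14.55 coupler-frame TCP [ 52.5  -1.2 101.1] yaw err -0.0012 F [-16.7  12.   39.9] gap 55.3
```

```bash
python3 -m jog '[[50,1,0,-3,0],[80,0,0,0,0],[80,0,0,0,0],[80,0,0,0,0],[80,0,0,0,0]]'; python3 go.py; python3 -m jog '[[80,0,0,-20,0],[80,5,0,-30,0],[80,10,0,-30,0],[80,0,0,-20,0],[80,0,0,0,0]]'; python3 go.py
python3 - <<'E'
from h import *
import json
p=json.load(open('pose.json'))
s=state(); c=capture('wrist'); cv2.imwrite('pics/w9.png',cv2.resize(c['image'][150:300,170:340,::-1],None,fx=4,fy=4,interpolation=cv2.INTER_CUBIC))
T=camT(c,s); np.savez('w9.npz',T=T)
for l,o in((-.05,0),(0,0),(0.05,0),(.1,0),(0,4),(.05,4),(.1,4)): print(l,o,((proj(c,T,cw(p,[tb(l,o,28),tb(l,o,-28)]))-[170,150]+.5)*4-.5).round(0).tolist())
print('lips',((proj(c,T,cw(p,[strap(0,a,17,y) for a in(125,117) for y in (20,-20)]))-[170,150]+.5)*4-.5).round(0).tolist())
c=capture('scene'); cv2.imwrite('pics/s9.png',cv2.resize(c['image'][160:245,230:330,::-1],None,fx=7,fy=7,interpolation=cv2.INTER_CUBIC))
E
```

```text
time: 15.05
ee_pos: [483.3, 154.5, 101.2]
tcp_rot: [3.141, 0.0, 1.751]
contact_force: [0.3, 0.3, 0.7]
finger_gap: 79.5
t 15.05 coupler-frame TCP [ 51.   -1.1 100.9] yaw err -0.0005 F [0.3 0.3 0.7] gap 79.5
time: 15.55
ee_pos: [482.1, 169.9, 203.8]
tcp_rot: [3.136, -0.001, 1.751]
contact_force: [0.2, -0.8, -0.2]
finger_gap: 80.0
t 15.55 coupler-frame TCP [ 66.5  -2.8 203.6] yaw err -0.0002 F [ 0.2 -0.8 -0.2] gap 80.0
-0.05 0 [[192.0, 245.0], [453.0, 244.0]]
0 0 [[191.0, 230.0], [453.0, 229.0]]
0.05 0 [[191.0, 215.0], [454.0, 215.0]]
0.1 0 [[191.0, 200.0], [454.0, 200.0]]
0 4 [[189.0, 236.0], [455.0, 235.0]]
0.05 4 [[189.0, 220.0], [456.0, 220.0]]
0.1 4 [[188.0, 204.0], [456.0, 203.0]]
lips [[226.0, 141.0], [418.0, 140.0], [227.0, 177.0], [417.0, 177.0]]
```

View pics/w9.png

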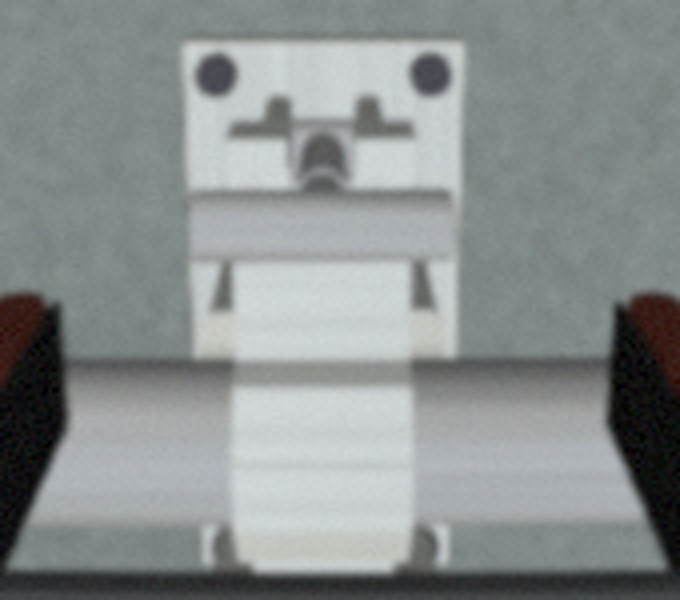

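View pics/s9.png

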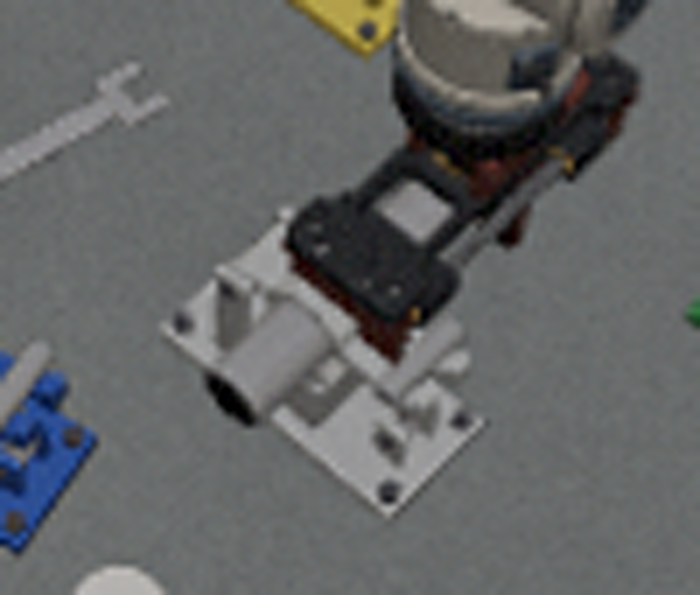

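```bash
python3 -m jog '[[0,-4,-2,0,0],[0,-2.5,-1,0,0],[0,0,0,0,0],[0,0,0,15,0],[0,0,0,15,0],[0,0,0,15,0],[0,0,0,10,0],[0,0,0,5,0],[0,0,0,0,0],[0,0,0,0,0]]'; python3 go.py 60 0 130
```

```text
time: 16.65
ee_pos: [478.7, 162.5, 141.6]
tcp_rot: [3.141, -0.0, 1.751]
contact_force: [-0.1, 0.4, -0.1]
finger_gap: 3.6
t 16.65 coupler-frame TCP [ 59.7   1.9 141.4] yaw err -0.0004 F [-0.1  0.4 -0.1] gap 3.6
tool shift [ 0.3  1.9 11.4]
```

```bash
python3 -m jog '[[0,0,2,5,0],[0,0,0,4,0],[0,0,0,2,0],[0,0,0,0,0]]'; python3 go.py; python3 -m jog '[[0,0,0,2,0],[0,0,0,0,0]]'; python3 go.py;  python3 -m jog '[[0,0,0,2,0],[0,0,0,0,0]]'; python3 go.py
```

```text
time: 17.05
ee_pos: [480.2, 162.7, 130.1]
tcp_rot: [-3.141, 0.0, 1.751]
contact_force: [-0.2, -0.4, -0.0]
finger_gap: 0.5
t 17.05 coupler-frame TCP [ 59.7   0.4 129.8] yaw err -0.0004 F [-0.2 -0.4 -0. ] gap 0.5
time: 17.25
ee_pos: [480.5, 162.8, 128.4]
tcp_rot: [3.141, -0.0, 1.751]
contact_force: [-0.0, -0.5, -0.5]
finger_gap: 0.4
t 17.25 coupler-frame TCP [5.970e+01 1.000e-01 1.281e+02] yaw err -0.0004 F [-0.  -0.5 -0.5] gap 0.4
time: 17.45
ee_pos: [480.8, 162.9, 127.3]
tcp_rot: [3.141, -0.0, 1.751]
contact_force: [-4.1, -1.2, 11.3]
finger_gap: 0.5
t 17.45 coupler-frame TCP [ 59.8  -0.2 127. ] yaw err -0.0003 F [-4.1 -1.2 11.3] gap 0.5
```

```bash
python3 -m jog '[[0,0,0,2,0],[0,0,0,1,0],[0,0,0,0,0],[0,0,0,0,0]]'; python3 go.py; python3 -m jog '[[0,0,0,-5,0],[0,0,0,-20,0],[0,0,0,-40,0],[0,20,0,-40,0],[0,40,0,-10,0],[0,45,0,0,0],[0,45,0,0,0],[0,0,0,0,0],[0,0,0,0,0]]'; python3 go.py
python3 - <<'E'
from h import *
c=capture('wrist'); cv2.imwrite('pics/w10.png',c['image'][:,:,::-1])
c=capture('scene'); cv2.imwrite('pics/s10.png',cv2.resize(c['image'][160:245,230:330,::-1],None,fx=7,fy=7,interpolation=cv2.INTER_CUBIC))
c=capture('top'); cv2.imwrite('pics/t10.png',c['image'][:,:,::-1]);cv2.imwrite('pics/t10c.png',cv2.resize(c['image'][150:250,150:270,::-1],None,fx=6,fy=6,interpolation=cv2.INTER_CUBIC))
E
```

```text
time: 17.85
ee_pos: [481.1, 163.0, 126.3]
tcp_rot: [3.14, -0.0, 1.751]
contact_force: [-8.4, -2.9, 33.1]
finger_gap: 0.4
t 17.85 coupler-frame TCP [ 59.8  -0.5 126. ] yaw err -0.0004 F [-8.4 -2.9 33.1] gap 0.4
time: 18.75
ee_pos: [453.0, 310.9, 238.1]
tcp_rot: [-3.141, 0.001, 1.753]
contact_force: [0.6, -0.6, -0.1]
finger_gap: 0.4
t 18.75 coupler-frame TCP [210.3   0.6 237.8] yaw err 0.0019 F [ 0.6 -0.6 -0.1] gap 0.4
```

View pics/s10.png

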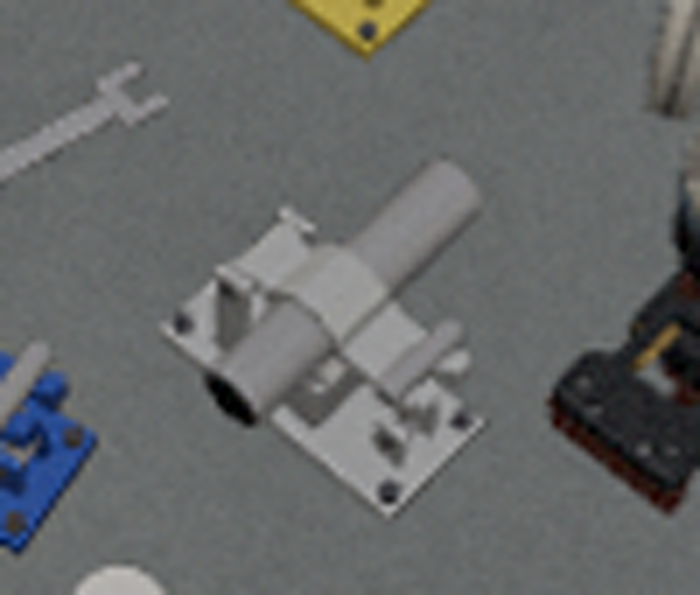

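View pics/t10c.png

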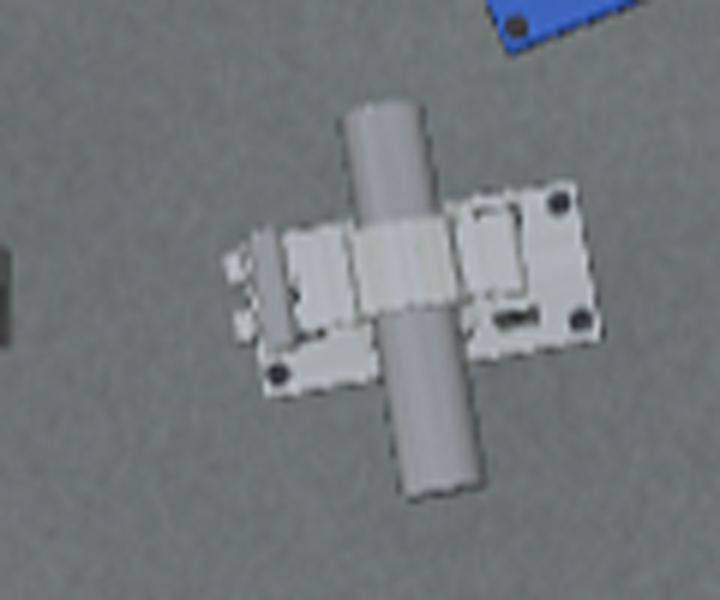

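View pics/t10.png

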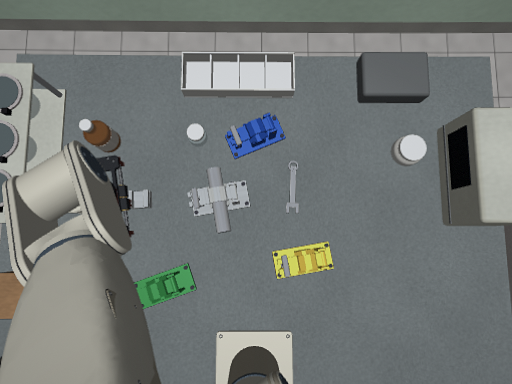

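```bash
python3 - <<'E'
from h import *
import json
p=json.load(open('pose.json')); ct,cs=capture('top'),capture('scene')
for l,o in((0,0),(.05,0),(.1,0),(0,5),(.05,5)):
    W=cw(p,[tb(l,o,-28),tb(l,o,28)])
    print(l,o,((proj(ct,camT(ct),W)-150+.5)*6-.5).round(0).tolist(),((proj(cs,camT(cs),W)-[230,160]+.5)*7-.5).round(0).tolist())
print('lip ends',((proj(ct,camT(ct),cw(p,[strap(t,125,17,y) for t in(0,.035) for y in(-20,20)]))-150+.5)*6-.5).round(0).tolist())
E
```

```text
0 0 [[265.0, 232.0], [284.0, 352.0]] [[382.0, 392.0], [452.0, 323.0]]
0.05 0 [[258.0, 234.0], [277.0, 353.0]] [[387.0, 396.0], [457.0, 327.0]]
0.1 0 [[251.0, 235.0], [270.0, 355.0]] [[392.0, 400.0], [462.0, 331.0]]
0 5 [[263.0, 231.0], [283.0, 351.0]] [[383.0, 388.0], [453.0, 318.0]]
0.05 5 [[255.0, 232.0], [275.0, 352.0]] [[388.0, 392.0], [458.0, 323.0]]
lip ends [[224.0, 257.0], [238.0, 342.0], [224.0, 255.0], [238.0, 341.0]]
```

View pics/w10.png

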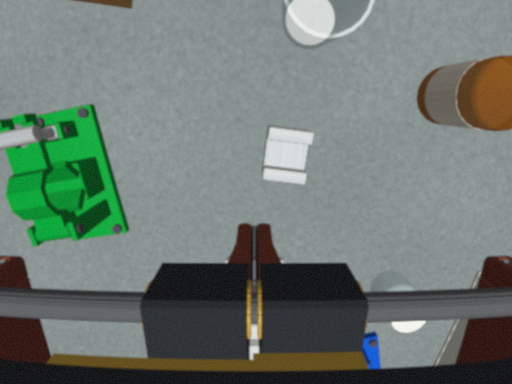

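```bash
python3 -c "
from plant import *
print(hand_in())"
```

```text
the job is handed in; nothing more can be done
None
```

The strap is closed on the tube, with the swing bolt upright in its slot and the T-bar down on the ear behind the lips. I handed the job in at about 19 s; no verdict is reported.

- **Strap:** I pushed it over with closed fingers and pressed it onto its hard stop with about 43 N. In the last top picture its lip ends sit about where the closed position predicts.
- **Bolt:** I gripped the T-bar over its ends, pulled it to its outer stop, swung it upright and pushed it down, then let go. Pressed again from above with 33 N, it did not give. It touched about 16 mm above where the ear had touched, which is the bar's own diameter, so `bolt_out` is about 0. From the pictures the lean is about 0.02–0.03 rad.
- **Tube and bystanders:** the tube looks unmoved in the top and scene pictures. Of the bystanders, the jar, spanner, bottle and tub look unmoved in the last top picture. The arm hid the beaker and partly hid the spare saddle there, though the tool never came near either. The tool ended clear of the coupler, reading no contact force.

**What went wrong on the way:** the bar slid about 9 mm along the pads during the swing. It stood at a lean of about 0.1 rad and caught on the lips on the first push down, at 32 N. I shifted it inwards and seated it again, and the later checks agree that it is home.

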